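Lock the light probe against the hidden glass with its cam lever

ROBOT

A 6-joint arm with a two-finger parallel gripper is mounted at the origin on the work surface. World frame = base frame: x ahead of the robot, y to its left, z up, the work surface at z = 0. Lengths are in m, angles in rad, forces in N, time in s.
With the tool pointing down it reaches from about 0.275 to 0.875 m from the base axis. Payload 12.5 kg.
Tool frame: the origin (TCP) lies on the centre line of the jaws, within the pads' length; the fingertips stand 14 mm ahead of it and the grasp point (between the pads) lies 5 mm behind it; x points along the fingers, y is the direction in which the jaws open and shut, and the axes are right-handed (so a half turn about x gives the same grasp; the last joint's range is limited). The gripper opens to 85 mm and grips with 20 to 120 N. Pads are 22 mm wide; open, the fingers measure 114 mm over their backs; the gripper's body (76 mm by 85 mm) begins 54 mm behind the grasp point. The pads swing forward as they close: fully open they stand 13 mm farther back than shut.
Start: joints at [-1.344, 0.351, 1.652, -0, 1.139, -0.085], TCP at [0.169, -0.523, 0.245] pointing down, gripper open.
Joint ranges: [-2.75, 2.75], [-0.79, 2.1], [0.01, 2.65], [-1.57, 4.71], [0.07, 3.14], [-2.87, 2.87]. Speed limits (rad/s): [2.22, 2.22, 2.79, 3.14, 3.14, 3.14].

INTERFACE

Orientations are given as a unit quaternion [x, y, z, w].
In Python, from workcell import * gives the robot as it stands.
- The arm moves only by the shell command python3 -m inch 'ROWS' [FORCE]. ROWS is JSON, a list of rows, each a list of 3 entries, a list of its own where there are three numbers: the shift along the tool's x, y, z as a fraction of full scale, then the turn, a rotation vector about the tool's x, y, z as a fraction of full scale, then the closure, from 0 (fully open) to 1 (shut). In form: [[[tx, ty, tz], [ax, ay, az], claw], ...]. A call has 1 to 5 rows; each row is the pose to reach, as a shift and turn from the pose commanded when the call began, along the tool's axes at that moment, turning the shorter way round; what a row does not reach only later rows make up. Full scale, the value 1, is 0.8 m for a shift and pi rad for a turn. A row lasts 1/12 s, in which the tool goes at most 41.7 mm and 7.16 degrees, less where a joint would pass 70% of its speed; a pose out of reach is approached as far as the arm can. A call with a number of a shift or a turn outside -1 to 1 is refused whole. A call with a gripper value outside its range is refused whole. The fingers move at their own pace and stop on an object; FORCE is the grip in N (left out, the last holds). Time passes only in rows, so rows that repeat a pose let the fingers close. It gives the time, the measured TCP pose, the force and the opening at its end, in the units of the state.
- read_state(): the state, without advancing time (a new reading comes with each control period).
- grab_frame(name): name is "scene" or "top" or "wrist"; returns a dict with "frame" (420x560x3 uint8, red, green, blue), "fov_y" (degrees; the focal length in pixels is half the picture's height over the tangent of half this angle, whatever the lens; pixels are square), "cx", "cy" (the principal point, pixels), "rvec" (rotation vector, rad) and "tvec" (3), from world to camera coordinates, as OpenCV has them. Camera axes: x right, y down, z forward; pixel columns grow to the right and rows downward; lengths in m; the calibration is good to about 2 mm. A picture is of the moment at which its call begins. There is no depth.
- sign_off(): hands the job in, once; it reports no verdict.
Trained networks look in the newest picture that a camera, given by its name, has taken for a name from the list of things; names that differ only in an ending like _2 or _b are one class to them, and where a whole thing is asked for, a point or a joint stands for the part that bears it (a point fixed in the world has none). Each returns a list of dicts, best first, with "conf" (0 to 1); they miss things now and then, are a little off and sometimes report something else, mostly with a low value. They report only what shows in the picture. A call takes as long as a camera call.
- search_frame(camera, target): "centre" ([row, column] in pixels, amid what is visible of it).
- outline_of(camera, target): "mask" (420x560 bool, what is visible of it) and "centre" ([row, column] in pixels, amid what is visible of it).
- tip_of(camera, target): "centre" ([row, column] in pixels: a listed point, or the origin of a listed thing).
The state is a dict: "time_s": time; "qpos": joint angles; "joint_vel": joint speeds; "effort": joint torques, N m; "eef_pos": TCP position; "eef_rot": TCP orientation; "ft_force": force on the tool from outside, world axes, zero at the start; "wrist_torque": the same for the moment, N m; "width": finger opening in m.
Only numpy, scipy, OpenCV 4.12 (cv2) and the standard library are available. Lean on these libraries where they do the work, as an engineer would, in place of code of your own. Each camera call takes 0.05 s, during which the arm holds its last target.

TASK

On the light-meter bench, push the probe by its blue handle into the black housing until you feel its tip rest against the sprung glass hidden inside, with a light press of a few newtons (10 N would crack it). Then flip the red cam lever over centre, fully down, to lock the probe in that place, never forcing the lever with more than 25 N. Leave the other things on the table alone.

Things in the scene. Friction and masses are not known exactly. Their poses are not given: they have to be found in the camera images.
- bench: light-meter bench, fixed to the table: base plate 275 x 90 x 10 mm with a grey clamp block and a black housing. Origin on the table under the lever's hinge; +x = the level direction in which the probe slides in, z up. Clamp block: x -22 to 40, y -25 to 25 mm, top 56 mm above the table; two cheeks beside the hinge reach 80 mm (x -17 to 17, y -20 to 20). The rod runs through it along x.
- housing: black housing at the bench's +x end, 86 (x) x 76 x 78 mm, grey cap; origin: centre of its underside, axes as the bench. The probe's tip enters the hole in its -x face. The glass inside, on a sprung seat, lies 20 to 55 mm behind that face, unseen: it can only be felt. It gives way by about 1 mm per 1.5 N and cracks above 10 N.
- probe: sliding probe: steel rod 12 mm thick, rubber tip 252 mm ahead (+x) of its origin, blue handle at the rear. Origin on the rod's axis under the handle, 42 mm up; axes as the bench. Slides along x only, up to 75 mm until it meets the glass, with a drag of about 3 N while the lever is open; stays where left (the glass pushes it back only while its spring exceeds 3 N). Lever closed: locked.
- handle (a point): centre of the probe's blue handle: an upright paddle 12 mm thick along the bench's x, 26 mm wide along y, 42 mm high (centre 54 mm, top 75 mm above the table). Can be pushed from behind or pinched from above. It always stays at least 25 mm clear of the closed lever.
- lever (a joint): red cam lever, rad: 0 = closed, lying level, pointing to the bench's -x (to the handle); 1.57 = upright; range 0 to 2.0; starts at 1.5 to 1.95 and stays where left while open. Below 1.3 it closes against a stiff spring (at most about 0.6 N m: 10 N square to the lever 60 mm from the hinge) and opens again if let go; past 0.35 it goes over centre and pulls itself shut on its stop (give about 3 mm at 20 N).
- hinge (a point): the lever's hinge: axis level, along the bench's y, 66 mm above the table
- lever_end (a point): free end of the red lever, 78 mm from the hinge on the lever's centre line. The lever is 18 mm wide (along the bench's y) and 8 mm thick and stands free from 20 to 78 mm from the hinge.
- beaker_a: bystander, to be left alone: empty glass beaker, 66 mm across, 75 mm high; origin at the centre of its underside
- beaker_b: bystander, to be left alone: empty glass beaker, 66 mm across, 85 mm high; origin at the centre of its underside
- vinegar: bystander, to be left alone: green bottle with red cap, 76 mm across, 240 mm high; origin at the centre of its underside
- soap: bystander, to be left alone: white bottle with blue cap, 60 mm across, 170 mm high; origin at the centre of its underside
- jar: bystander, to be left alone: white jar with black lid, 68 mm across, 85 mm high; origin at the centre of its underside
- spatula: bystander, to be left alone: steel spatula lying flat, 200 mm long; origin at the centre of its underside
- clip: bystander, to be left alone: wooden tube clip lying flat, 90 x 30 x 18 mm; origin at the centre of its underside

How it is judged:
By the outcome, as a careful person would: the job done as asked, in the order asked, and still so for the second after the job is handed in, with the robot touching nothing.
It also fails if it takes over 54 s, if anything falls off the work surface, if the arm or the gripper's body presses on something with over 40 N, if the wrist force passes 120 N, or if a joint passes its speed limit or range.

## Working session

There is one attempt and no reset: what is moved stays moved. The work goes in short steps, Python scripts to look and compute and a shell command to move; the robot and the scene stay as the last step left them, time stands still between calls to the robot, and variables do not carry over. Pictures are saved under pics/ and viewed, and the job is handed in when it is done.

```bash
mkdir -p pics; ls; python3 - <<'E'
from workcell import *
import cv2
print(read_state())
for n in ("scene","top","wrist"):
    f=grab_frame(n); cv2.imwrite(f"pics/{n}0.png",f["frame"][:,:,::-1]); print(n,f["fov_y"],f["cx"],f["cy"],f["rvec"],f["tvec"])
E
```

```text
pics
{'time_s': 0.0, 'qpos': array([-1.34361112e+00,  3.51290902e-01,  1.65247340e+00,  3.06918772e-05,
        1.13912789e+00, -8.46365589e-02]), 'joint_vel': array([ 1.23274328e-03,  2.14529745e-05, -2.25612985e-04,  7.59765338e-04,
        1.51611044e-03,  8.82166645e-05]), 'effort': array([ 2.08736210e-04, -5.06108201e+01, -2.91406167e+01, -1.17891605e-04,
        4.48861130e-03, -5.22901487e-06]), 'eef_pos': array([ 0.16867014, -0.52313603,  0.24470974]), 'eef_rot': array([-0.69850759, -0.11025402,  0.69855338, -0.10933603]), 'ft_force': array([-0.34299558, -0.00540919, -0.16786933]), 'wrist_torque': array([ 0.00892744, -0.00550084,  0.02407255]), 'width': 0.08548129989082318}
scene 45.74815921367119 288.58674550266574 206.65762526256495 [ 2.06020454  1.4221072  -0.55157964] [-0.15653053 -0.32000453  1.82849609]
top 51.37606866737675 286.9026981443338 204.7420073006749 [ 2.15946459 -2.1853921   0.05619722] [-0.01865889  0.52371997  1.22483935]
wrist 71.63320831879204 284.2687254826672 208.810215362659 [-2.32621803  1.69353353  0.26650245] [-0.54900738 -0.04021069  0.3796112 ]
```

View pics/scene0.png

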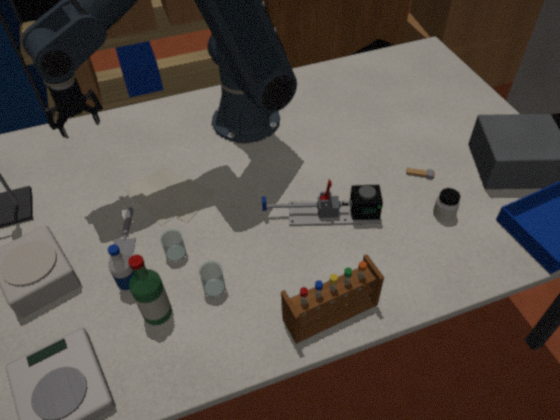

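View pics/top0.png

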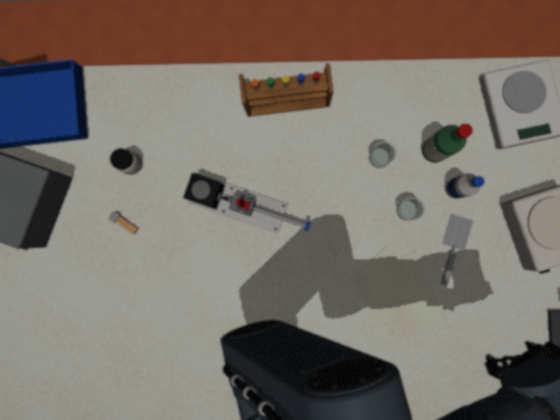

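View pics/wrist0.png

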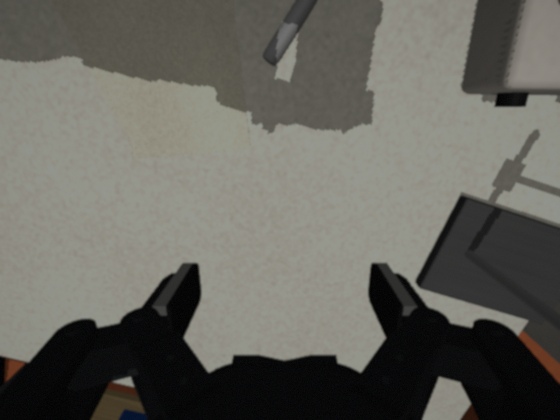

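Scene/top show the bench in mid-table: handle at about (row 204, col 264) in scene and (223, 307) in top. The housing is at (203, 366) in scene and (190, 203) in top. I'll measure them next.

```bash
cat > h.py <<'E'
from workcell import *
import numpy as np, cv2
from scipy.spatial.transform import Rotation as R
def cam(f):
    F=f["frame"].shape[0]/2/np.tan(np.radians(f["fov_y"])/2)
    K=np.array([[F,0,f["cx"]],[0,F,f["cy"]],[0,0,1]]); M=R.from_rotvec(f["rvec"]).as_matrix(); return K,M,np.array(f["tvec"])
def proj(f,p):
    K,M,t=cam(f); q=K@(M@np.array(p)+t); return q[:2]/q[2]   # col,row
def plane(f,rc,z):
    K,M,t=cam(f); d=M.T@np.linalg.inv(K)@[rc[1],rc[0],1]; c=-M.T@t; return c+d*(z-c[2])/d[2]
def tri(fs,rcs):
    A=[];b=[]
    for f,rc in zip(fs,rcs):
        K,M,t=cam(f); d=M.T@np.linalg.inv(K)@[rc[1],rc[0],1]; d/=np.linalg.norm(d); P=np.eye(3)-np.outer(d,d); A.append(P); b.append(P@(-M.T@t))
    return np.linalg.solve(sum(A),sum(b))
E
python3 - <<'E'
from h import *
fs={n:grab_frame(n) for n in("scene","top")}
Z=dict(bench=0,housing=0,probe=.042,handle=.054,hinge=.066,lever_end=None)
for t,z in Z.items():
    rc=[]
    for n in fs:
        r=tip_of(n,t)
        print(t,n,[(np.round(a["centre"],1),round(a["conf"],2)) for a in r[:2]], np.round(plane(fs[n],r[0]["centre"],z),4) if r and z is not None else "")
        if r: rc.append(r[0]["centre"])
    if len(rc)==2: print("   tri",np.round(tri(list(fs.values()),rc),4))
for n in fs:
    f=fs[n]["frame"]; c=(200,320) if n=="scene" else (205,245)
    im=cv2.resize(f[c[0]-50:c[0]+50,c[1]-70:c[1]+70],None,fx=5.7,fy=5.7,interpolation=cv2.INTER_CUBIC)
    cv2.imwrite(f"pics/{n}_z.png",im[:,:,::-1])
E
```

```text
bench scene [(array([214.8, 325.9]), 0.77)] [0.5272 0.0922 0.    ]
bench top [(array([206.5, 247.2]), 0.72)] [0.5213 0.0907 0.    ]
   tri [ 0.5222  0.0929 -0.0062]
housing scene [(array([211. , 360.4]), 0.65)] [0.5514 0.1969 0.    ]
housing top [(array([193.2, 207.2]), 0.93)] [0.5616 0.2073 0.    ]
   tri [0.5587 0.1993 0.0089]
probe scene [(array([205.4, 263. ]), 0.56)] [ 0.4572 -0.0848  0.042 ]
probe top [(array([156.2, 378.2]), 0.5)] [ 0.6551 -0.2832  0.042 ]
   tri [ 0.6314 -0.1875  0.2755]
handle scene [(array([205.5, 264.1]), 0.63)] [ 0.469  -0.0846  0.054 ]
handle top [(array([229.3, 307.9]), 0.86)] [ 0.4523 -0.0828  0.054 ]
   tri [ 0.453  -0.0818  0.0357]
hinge scene [(array([198.3, 322. ]), 0.71)] [0.5145 0.0821 0.066 ]
hinge top [(array([201.2, 240.4]), 0.57)] [0.5314 0.1019 0.066 ]
   tri [0.527  0.0888 0.0791]
lever_end scene [(array([179.2, 329.7]), 0.39)] 
lever_end top [(array([205.9, 233.9]), 0.7)] 
   tri [0.5126 0.107  0.1366]
```

View pics/scene_z.png

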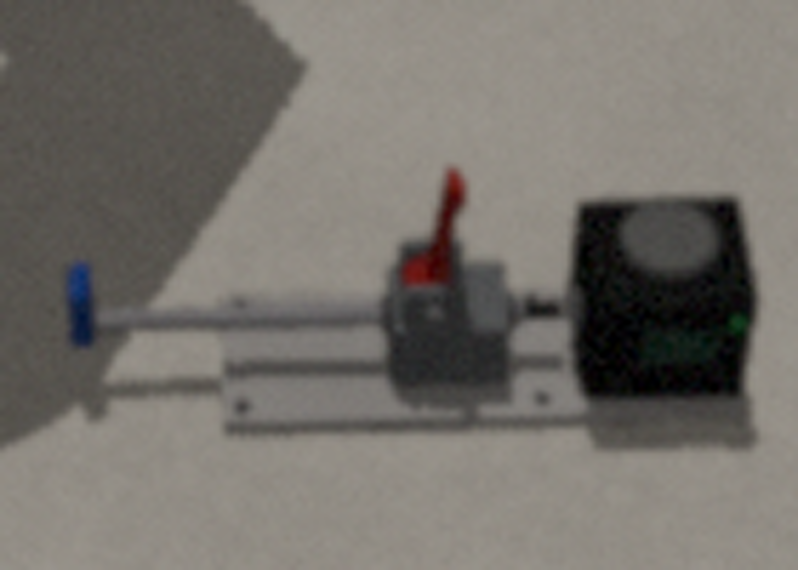

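View pics/top_z.png

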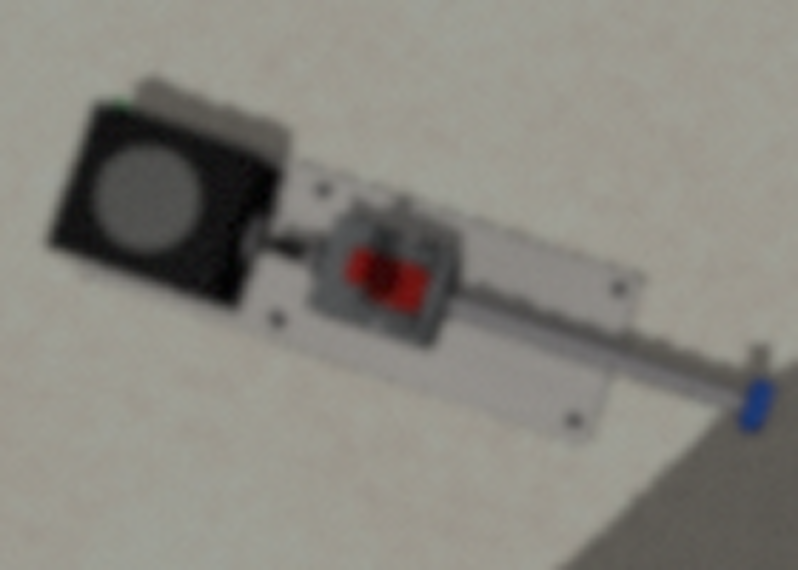

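Both zooms show the bench clearly: lever near upright, red, its base at the cheeks; the blue handle is at zoom (81,305) in scene and (757,405) in top. I'll fit the bench model to these corners.

```bash
cat > fit.py <<'E'
from h import *
from scipy.optimize import least_squares
fs={n:grab_frame(n) for n in("scene","top")}
# (cam,u,v, kind,(x,y,z))
O=[("scene",578,205,'h',(-.043,.038,.078)),("scene",738,198,'h',(.043,.038,.078)),("scene",752,300,'h',(.043,-.038,.078)),("scene",575,312,'h',(-.043,-.038,.078)),
("top",100,102,'h',(.043,-.038,.078)),("top",50,243,'h',(.043,.038,.078)),("top",240,307,'h',(-.043,.038,.078)),("top",285,160,'h',(-.043,-.038,.078)),
("scene",225,432,'r',(0,-.045,.01)),("scene",222,300,'r',(0,.045,.01)),("top",643,272,'r',(0,-.045,.01)),("top",590,440,'r',(0,.045,.01)),
("top",430,348,'b',(-.022,.025,.056)),("top",462,238,'b',(-.022,-.025,.056)),("top",310,305,'b',(.04,.025,.056)),
("scene",81,305,'p',(0,0,.054)),("top",757,405,'p',(0,0,.07))]
def W(p,k,l):
    x0,y0,th,xh,xr,hs=p; x=l[0]+dict(h=xh,r=xr,b=0,p=hs)[k]; c,s=np.cos(th),np.sin(th)
    return [x0+c*x-s*l[1],y0+s*x+c*l[1],l[2]]
def res(p):
    r=[]
    for n,u,v,k,l in O:
        o=(250,150) if n=="scene" else (175,155)
        r+=list(proj(fs[n],W(p,k,l))-[o[0]+u/5.7,o[1]+v/5.7])
    return np.array(r)
s=least_squares(res,[.52,.09,1.2,.11,-.1,-.17],loss="soft_l1")
print("x0 y0 yaw xh xr hs",np.round(s.x,4)); print(np.round(res(s.x).reshape(-1,2),1).tolist())
print("handle",np.round(W(s.x,'p',(0,0,.054)),4))
x0,y0,th=s.x[:3]
best=[]
for a in np.arange(1.4,2.0,.1):
    l=(-.078*np.cos(a),0,.066+.078*np.sin(a)); print(round(a,2),*[np.round(proj(fs[n],W(s.x,'b',l))[::-1],1) for n in fs])
E
python3 fit.py
```

```text
x0 y0 yaw xh xr hs [ 0.522   0.0886  1.2434  0.1189 -0.1073 -0.1809]
[[-1.9, 0.6], [-1.3, 0.9], [0.1, 2.0], [1.5, 0.9], [0.7, -0.0], [0.5, 1.5], [-3.2, -0.0], [-2.1, -0.6], [0.0, -1.4], [-0.3, -0.7], [0.1, -0.0], [-0.4, 0.3], [-0.1, -0.2], [-0.0, 2.0], [-0.2, 0.4], [-0.1, 0.6], [0.2, -1.1]]
handle [ 0.4638 -0.0827  0.054 ]
1.4 [181.5 321.4] [203.9 246.6]
1.5 [181.2 324.2] [202.9 243.7]
1.6 [181.1 326.9] [202.  240.8]
1.7 [181.2 329.6] [201.1 238. ]
1.8 [181.4 332.3] [200.2 235.3]
1.9 [181.9 334.9] [199.4 232.6]
2.0 [182.5 337.4] [198.6 230.2]
```

```bash
cat >> h.py <<'E'
import json
def B():  # bench frame
    return json.load(open("bench.json"))
def b2w(l):
    x0,y0,th=B(); c,s=np.cos(th),np.sin(th); return np.array([x0+c*l[0]-s*l[1],y0+s*l[0]+c*l[1],l[2]])
def w2b(p):
    x0,y0,th=B(); c,s=np.cos(th),np.sin(th); d=np.array(p)-[x0,y0,0]; return np.array([c*d[0]+s*d[1],-s*d[0]+c*d[1],d[2]])
def vb(v):
    th=B()[2]; c,s=np.cos(th),np.sin(th); return np.array([c*v[0]+s*v[1],-s*v[0]+c*v[1],v[2]])
def Rt(sgn=1,mode='y'): # tool y along sgn*bench y ('y') or bench x
    th=B()[2]; x=np.array([0,0,-1.]); y=np.array([-np.sin(th),np.cos(th),0]) if mode=='y' else np.array([np.cos(th),np.sin(th),0]); y*=sgn
    return R.from_matrix(np.c_[x,y,np.cross(x,y)])
def move(lb,Rm=None):
    s=read_state(); q=R.from_quat(s["eef_rot"]); d=q.inv().apply(b2w(lb)-s["eef_pos"])/.8
    r=(q.inv()*Rm).as_rotvec()/np.pi if Rm is not None else np.zeros(3)
    return np.round(d,4),np.round(r,4)
E
echo '[0.522,0.0886,1.2434]' > bench.json
python3 - <<'E'
from h import *
s=read_state(); print(np.round(R.from_quat(s["eef_rot"]).as_matrix(),3), s["time_s"])
for m in 'xy':
  for g in (1,-1): print(m,g,move([-.10,0,.30],Rt(g,m)))
f=grab_frame("wrist");K,M,t=cam(f); print("wristcam in world",-M.T@t)
E
```

```text
[[ 0.     0.307 -0.952]
 [-0.    -0.952 -0.307]
 [-1.     0.    -0.   ]] 0.95
x 1 (array([-0.0684, -0.4924, -0.5804]), array([-0.7965,  0.    , -0.    ]))
x -1 (array([-0.0684, -0.4924, -0.5804]), array([ 0.2035, -0.    , -0.    ]))
y 1 (array([-0.0684, -0.4924, -0.5804]), array([ 0.7035, -0.    ,  0.    ]))
y -1 (array([-0.0684, -0.4924, -0.5804]), array([-0.2965, -0.    , -0.    ]))
wristcam in world [ 0.24317389 -0.4985743   0.37405346]
```

```bash
python3 -m inch '[[[-0.07,-0.1,-0.1],[-0.05,0,0],1],[[-0.07,-0.49,-0.58],[-0.296,0,0],1],[[-0.07,-0.49,-0.58],[-0.296,0,0],1],[[-0.07,-0.49,-0.58],[-0.296,0,0],1],[[-0.07,-0.49,-0.58],[-0.296,0,0],1]]' 20
python3 -c "
from h import *
print(move([-.10,0,.30],Rt(-1,'y')))"
```

```text
time_s: 1.42
eef_pos: [0.275, -0.3479, 0.2749]
eef_rot: [0.63, 0.321, -0.63, 0.321]
ft_force: [0.1, -0.3, 1.4]
width: 0.0258
(array([-0.0314, -0.034 , -0.5035]), array([-0.0958,  0.    , -0.0001]))
```

```bash
python3 -m inch '[[[-0.03,-0.034,-0.5035],[-0.0958,0,0],1],[[-0.03,-0.034,-0.5035],[-0.0958,0,0],1],[[-0.03,-0.034,-0.5035],[-0.0958,0,0],1],[[-0.03,-0.034,-0.5035],[-0.0958,0,0],1],[[-0.03,-0.034,-0.5035],[-0.0958,0,0],1]]'
python3 -c "
from h import *
print(move([-.10,0,.30],Rt(-1,'y')))"
```

```text
time_s: 1.83
eef_pos: [0.3868, -0.1722, 0.2875]
eef_rot: [0.576, 0.41, -0.576, 0.411]
ft_force: [0.4, -1.2, -1.0]
width: -0.0001
(array([-0.0156,  0.0539, -0.2383]), array([-0.0017,  0.0001, -0.0003]))
```

```bash
python3 -m inch '[[[-0.0156,0.054,-0.19],[0,0,0],1],[[-0.0156,0.054,-0.19],[0,0,0],1],[[-0.0156,0.054,-0.19],[0,0,0],1],[[-0.0156,0.054,-0.19],[0,0,0],1],[[-0.0156,0.054,-0.19],[0,0,0],1]]'
python3 - <<'E'
from h import *
s=read_state(); print(w2b(s["eef_pos"]),s["ft_force"])
f=grab_frame("wrist"); cv2.imwrite("pics/w1.png",f["frame"][:,:,::-1])
K,M,t=cam(f); print(w2b(-M.T@t))
for l in ([-.181,0,.075],[0,0,.056],[-.022,.025,.056],[-.022,-.025,.056],[.0759,.038,.078],[.0759,-.038,.078]): print(l,proj(f,b2w(l)))
E
```

```text
time_s: 2.25
eef_pos: [0.4791, -0.0407, 0.3]
eef_rot: [0.576, 0.411, -0.575, 0.411]
ft_force: [0.1, -0.3, -0.2]
width: 0.0001
[-0.13619736 -0.00090439  0.30000125] [ 0.14836923 -0.33241697 -0.20380561]
[-5.71836805e-02 -3.08211371e-04  4.28873807e-01]
[-0.181, 0, 0.075] [283.76771823 216.15314312]
[0, 0, 0.056] [283.48654723  63.35908777]
[-0.022, 0.025, 0.056] [262.38700796  83.94073898]
[-0.022, -0.025, 0.056] [304.6621267   83.88735725]
[0.0759, 0.038, 0.078] [245.58721672 -23.5383217 ]
[0.0759, -0.038, 0.078] [321.00676608 -23.60732961]
```

View pics/w1.png

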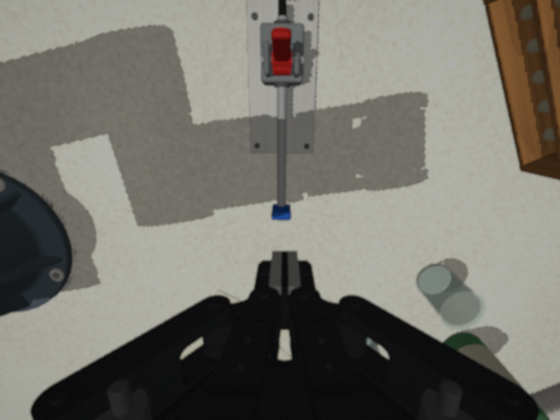

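Wrist view: bench vertical in picture, handle at (row 212, col 281), block's rear edge at row 84; prediction agrees within about 4 px. I'll refine and descend behind the handle.

```bash
python3 - <<'E'
from h import *
f=grab_frame("wrist"); im=f["frame"].astype(int)
m=(im[:,:,2]>im[:,:,0]+40)&(im[:,:,2]>im[:,:,1]+25); m[:190]=0;m[240:]=0;m[:,:250]=0;m[:,310:]=0
r,c=np.nonzero(m); print("blue rows",r.min(),r.max(),"cols",c.min(),c.max(),r.mean(),c.mean(),m.sum())
for rr in (203,206,208,210,212,214,216,218,220): print(rr,im[rr,281])
for z in (.075,.07): print(w2b(plane(f,(r.mean(),c.mean()),z)))
for rr in range(205,222,1): print(rr,round(w2b(plane(f,(rr,281),.075))[0],4),end='; ')
# block edges
for row in (60,70,80): print(row,[int(x) for x in im[row,255:312].sum(1)])
cv2.imwrite("pics/w1z.png",cv2.resize(im[0:230,240:325].astype(np.uint8),None,fx=2.6*3,fy=2.6,interpolation=cv2.INTER_CUBIC)[:,:,::-1])
for n in ("scene","top","wrist"):
  g=grab_frame(n)
  for t in ("lever_end","hinge"): print(n,t,[(np.round(a["centre"],1),round(a["conf"],2)) for a in tip_of(n,t)[:2]])
for a in (1.5,1.6,1.7,1.8,1.9): print(a,proj(f,b2w([-.078*np.cos(a),0.0,.066+.078*np.sin(a)])))
E
```

```text
blue rows 204 217 cols 273 290 211.35238095238094 281.5238095238095 210
203 [75 75 77]
206 [13 31 62]
208 [11 30 62]
210 [12 36 74]
212 [18 46 92]
214 [ 27  67 130]
216 [ 33  72 138]
218 [111 117 134]
220 [171 168 158]
[-0.17682149  0.00379463  0.075     ]
[-0.17848494  0.00384501  0.07      ]
205 -0.1683; 206 -0.1696; 207 -0.171; 208 -0.1723; 209 -0.1737; 210 -0.175; 211 -0.1763; 212 -0.1777; 213 -0.179; 214 -0.1804; 215 -0.1818; 216 -0.1831; 217 -0.1845; 218 -0.1859; 219 -0.1872; 220 -0.1886; 221 -0.19; 60 [479, 475, 475, 481, 477, 448, 381, 310, 266, 251, 266, 283, 275, 253, 215, 180, 178, 198, 192, 181, 176, 171, 171, 169, 176, 169, 169, 173, 172, 170, 168, 173, 172, 175, 173, 174, 188, 206, 213, 221, 244, 275, 285, 269, 242, 213, 230, 269, 288, 289, 286, 285, 288, 293, 295, 294, 295]
70 [481, 481, 478, 481, 480, 456, 393, 322, 293, 278, 257, 251, 251, 232, 194, 156, 151, 179, 186, 169, 150, 145, 148, 147, 142, 145, 143, 147, 145, 144, 153, 146, 144, 147, 150, 158, 179, 184, 180, 186, 218, 252, 263, 245, 216, 188, 180, 176, 201, 244, 274, 283, 285, 288, 291, 300, 335]
80 [487, 484, 482, 485, 485, 488, 475, 433, 339, 220, 159, 151, 150, 154, 152, 153, 157, 154, 154, 149, 153, 164, 177, 189, 191, 197, 197, 198, 194, 191, 188, 183, 176, 169, 168, 160, 165, 165, 166, 166, 169, 167, 170, 173, 173, 175, 204, 241, 268, 282, 291, 306, 327, 341, 370, 404, 433]
scene lever_end [(array([179.7, 330.3]), 0.63)]
scene hinge [(array([197.2, 323.5]), 0.65), (array([236.8, 124.8]), 0.29)]
top lever_end [(array([202.9, 235. ]), 0.43)]
top hinge [(array([205.4, 240. ]), 0.73)]
wrist lever_end [(array([ 25.2, 281.7]), 0.98)]
wrist hinge [(array([ 55.9, 278.6]), 0.81)]
1.5 [284.35270369  50.16248026]
1.6 [284.34150806  40.03667612]
1.7 [284.32965278  29.98626063]
1.8 [284.31735119  20.20582184]
1.9 [284.30483554  10.88780703]
```

View pics/w1z.png

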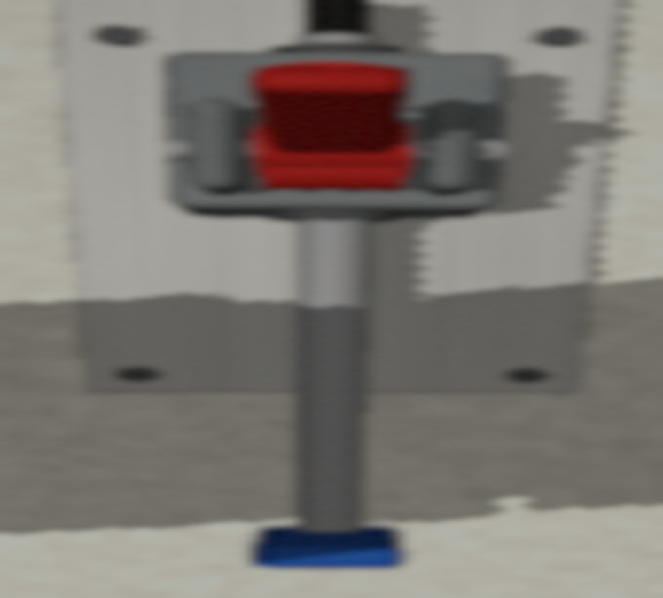

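```bash
echo '[0.5201,0.0893,1.2434]' > bench.json
python3 -c "
from h import *
print(w2b(read_state()['eef_pos']),move([-.22,0,.16],Rt(-1,'y')),move([-.22,0,.056],Rt(-1,'y')))"
```

```text
[-0.14126192 -0.00196344  0.29964047] (array([ 0.1745, -0.0018,  0.0984]), array([-0.0021, -0.    , -0.0001])) (array([ 0.3045, -0.0019,  0.0984]), array([-0.0021, -0.    , -0.0001]))
```

```bash
python3 -m inch '[[[0.07,-0.002,0.05],[-0.002,0,0],1],[[0.11,-0.002,0.0985],[-0.002,0,0],1],[[0.15,-0.002,0.0985],[-0.002,0,0],1],[[0.2,-0.002,0.0985],[-0.002,0,0],1],[[0.24,-0.002,0.0985],[-0.002,0,0],1]]'
python3 -m inch '[[[0.04,0,0],[0,0,0],1],[[0.06,0,0],[0,0,0],1],[[0.0645,0,0],[0,0,0],1],[[0.0645,0,0],[0,0,0],1],[[0.0645,0,0],[0,0,0],1]]'
python3 - <<'E'
from h import *
s=read_state(); print(w2b(s["eef_pos"]),vb(s["ft_force"]),move([-.22,0,.056],Rt(-1,'y')))
E
```

```text
time_s: 3.22
eef_pos: [0.4492, -0.1195, 0.1143]
eef_rot: [0.575, 0.411, -0.575, 0.412]
ft_force: [1.3, -0.5, -0.1]
width: 0.0001
time_s: 3.63
eef_pos: [0.4502, -0.1185, 0.0647]
eef_rot: [0.575, 0.412, -0.574, 0.412]
ft_force: [0.5, -0.5, -0.5]
width: 0.0001
[-0.21921232 -0.00058998  0.06469854] [-0.3061191  -0.64450952 -0.486293  ] (array([ 0.0109, -0.0008,  0.001 ]), array([ 0.0002,  0.    , -0.0004]))
```

```bash
cat > st.py <<'E'
from h import *
s=read_state(); print("t",s["time_s"],"pos",np.round(w2b(s["eef_pos"])*1000,2),"F",np.round(vb(s["ft_force"]),2))
E
python3 -m inch '[[[0.01,0,0],[0,0,0],1],[[0.01,0,-0.006],[0,0,0],1],[[0.01,0,-0.012],[0,0,0],1],[[0.01,0,-0.012],[0,0,0],1],[[0.01,0,-0.012],[0,0,0],1]]'; python3 st.py
python3 -m inch '[[[0,0,-0.004],[0,0,0],1],[[0,0,-0.008],[0,0,0],1],[[0,0,-0.012],[0,0,0],1],[[0,0,-0.015],[0,0,0],1],[[0,0,-0.018],[0,0,0],1]]'; python3 st.py
```

```text
time_s: 4.05
eef_pos: [0.4529, -0.1087, 0.0561]
eef_rot: [0.575, 0.412, -0.574, 0.412]
ft_force: [-0.2, -0.3, 1.1]
width: 0.0002
t 4.05 pos [-2.0914e+02 -6.0000e-02  5.6080e+01] F [-0.39  0.12  1.06]
time_s: 4.47
eef_pos: [0.4574, -0.0954, 0.0558]
eef_rot: [-0.575, -0.412, 0.575, -0.412]
ft_force: [-0.7, -3.3, 1.8]
width: 0.0
t 4.4667 pos [-1.9502e+02  3.0000e-02  5.5780e+01] F [-3.34 -0.4   1.77]
```

```bash
cat > chk.py <<'E'
from h import *
import sys
s=read_state(); F=vb(s["ft_force"]); print("t",round(s["time_s"],2),"pos",np.round(w2b(s["eef_pos"])*1000,2),"F",np.round(F,2))
sys.exit(0 if F[0]>-float(sys.argv[1]) else 1)
E
python3 -m inch '[[[0,0,-0.003],[0,0,0],1],[[0,0,-0.006],[0,0,0],1],[[0,0,-0.009],[0,0,0],1],[[0,0,-0.012],[0,0,0],1],[[0,0,-0.012],[0,0,0],1]]' >/dev/null; python3 chk.py 4.5 &&
python3 -m inch '[[[0,0,-0.00075],[0,0,0],1],[[0,0,-0.0015],[0,0,0],1],[[0,0,-0.00225],[0,0,0],1],[[0,0,-0.003],[0,0,0],1],[[0,0,-0.00375],[0,0,0],1]]' >/dev/null; python3 chk.py 4.5 && 
python3 -m inch '[[[0,0,-0.00075],[0,0,0],1],[[0,0,-0.0015],[0,0,0],1],[[0,0,-0.00225],[0,0,0],1],[[0,0,-0.003],[0,0,0],1],[[0,0,-0.00375],[0,0,0],1]]' >/dev/null; python3 chk.py 4.5
```

```text
t 4.88 pos [-1.8512e+02  2.0000e-02  5.5740e+01] F [ 0.18 -0.2   0.27]
t 5.3 pos [-1.8259e+02  1.0000e-01  5.5710e+01] F [-3.56 -0.23  0.4 ]
t 5.72 pos [-1.7948e+02  7.0000e-02  5.5740e+01] F [-2.74 -0.2   0.62]
```

```bash

python3 -m inch '[[[0,0,-0.00075],[0,0,0],1],[[0,0,-0.0015],[0,0,0],1],[[0,0,-0.00225],[0,0,0],1],[[0,0,-0.003],[0,0,0],1],[[0,0,-0.00375],[0,0,0],1]]' >/dev/null; python3 chk.py 4.2 &&
python3 -m inch '[[[0,0,-0.00075],[0,0,0],1],[[0,0,-0.0015],[0,0,0],1],[[0,0,-0.00225],[0,0,0],1],[[0,0,-0.003],[0,0,0],1],[[0,0,-0.00375],[0,0,0],1]]' >/dev/null; python3 chk.py 4.2 && 
python3 -m inch '[[[0,0,-0.00075],[0,0,0],1],[[0,0,-0.0015],[0,0,0],1],[[0,0,-0.00225],[0,0,0],1],[[0,0,-0.003],[0,0,0],1],[[0,0,-0.00375],[0,0,0],1]]' >/dev/null; python3 chk.py 4.2 &&
python3 -m inch '[[[0,0,-0.00075],[0,0,0],1],[[0,0,-0.0015],[0,0,0],1],[[0,0,-0.00225],[0,0,0],1],[[0,0,-0.003],[0,0,0],1],[[0,0,-0.00375],[0,0,0],1]]' >/dev/null; python3 chk.py 4.2 && 
python3 -m inch '[[[0,0,-0.00075],[0,0,0],1],[[0,0,-0.0015],[0,0,0],1],[[0,0,-0.00225],[0,0,0],1],[[0,0,-0.003],[0,0,0],1],[[0,0,-0.00375],[0,0,0],1]]' >/dev/null; python3 chk.py 4.2
```

```text
t 6.13 pos [-1.7648e+02  6.0000e-02  5.5730e+01] F [-2.5  -1.15 -0.58]
t 6.55 pos [-1.7349e+02  5.0000e-02  5.5740e+01] F [-3.34 -2.33 -0.82]
t 6.97 pos [-1.7049e+02  7.0000e-02  5.5730e+01] F [-3.18 -3.07 -0.76]
t 7.38 pos [-1.6752e+02  1.0000e-01  5.5740e+01] F [-2.63 -3.52 -0.35]
t 7.8 pos [-1.6449e+02  1.0000e-01  5.5760e+01] F [-3.63 -2.95  0.25]
```

```bash

python3 -m inch '[[[0,0,-0.00075],[0,0,0],1],[[0,0,-0.0015],[0,0,0],1],[[0,0,-0.00225],[0,0,0],1],[[0,0,-0.003],[0,0,0],1],[[0,0,-0.00375],[0,0,0],1]]' >/dev/null; python3 chk.py 4.2 &&
python3 -m inch '[[[0,0,-0.00075],[0,0,0],1],[[0,0,-0.0015],[0,0,0],1],[[0,0,-0.00225],[0,0,0],1],[[0,0,-0.003],[0,0,0],1],[[0,0,-0.00375],[0,0,0],1]]' >/dev/null; python3 chk.py 4.2 && 
python3 -m inch '[[[0,0,-0.00075],[0,0,0],1],[[0,0,-0.0015],[0,0,0],1],[[0,0,-0.00225],[0,0,0],1],[[0,0,-0.003],[0,0,0],1],[[0,0,-0.00375],[0,0,0],1]]' >/dev/null; python3 chk.py 4.2 &&
python3 -m inch '[[[0,0,-0.00075],[0,0,0],1],[[0,0,-0.0015],[0,0,0],1],[[0,0,-0.00225],[0,0,0],1],[[0,0,-0.003],[0,0,0],1],[[0,0,-0.00375],[0,0,0],1]]' >/dev/null; python3 chk.py 4.2 && 
python3 -m inch '[[[0,0,-0.00075],[0,0,0],1],[[0,0,-0.0015],[0,0,0],1],[[0,0,-0.00225],[0,0,0],1],[[0,0,-0.003],[0,0,0],1],[[0,0,-0.00375],[0,0,0],1]]' >/dev/null; python3 chk.py 4.2
```

```text
t 8.22 pos [-1.615e+02  1.300e-01  5.574e+01] F [-3.27 -2.35  0.88]
t 8.63 pos [-158.51    0.16   55.72] F [-3.86 -2.97  0.37]
t 9.05 pos [-1.5551e+02  1.3000e-01  5.5720e+01] F [-3.99 -2.26  0.86]
t 9.47 pos [-1.525e+02  1.500e-01  5.571e+01] F [-3.03 -2.94  1.28]
t 9.88 pos [-149.47    0.15   55.7 ] F [-4.05 -3.15  1.32]
```

```bash

python3 -m inch '[[[0,0,-0.00075],[0,0,0],1],[[0,0,-0.0015],[0,0,0],1],[[0,0,-0.00225],[0,0,0],1],[[0,0,-0.003],[0,0,0],1],[[0,0,-0.00375],[0,0,0],1]]' >/dev/null; python3 chk.py 4.3 &&
python3 -m inch '[[[0,0,-0.00075],[0,0,0],1],[[0,0,-0.0015],[0,0,0],1],[[0,0,-0.00225],[0,0,0],1],[[0,0,-0.003],[0,0,0],1],[[0,0,-0.00375],[0,0,0],1]]' >/dev/null; python3 chk.py 4.3 && 
python3 -m inch '[[[0,0,-0.00075],[0,0,0],1],[[0,0,-0.0015],[0,0,0],1],[[0,0,-0.00225],[0,0,0],1],[[0,0,-0.003],[0,0,0],1],[[0,0,-0.00375],[0,0,0],1]]' >/dev/null; python3 chk.py 4.3
```

```text
t 10.3 pos [-1.4654e+02  1.2000e-01  5.5720e+01] F [-4.63 -2.25  0.96]
t 10.3 pos [-1.4654e+02  1.2000e-01  5.5720e+01] F [-4.63 -2.25  0.96]
t 10.3 pos [-1.4654e+02  1.2000e-01  5.5720e+01] F [-4.63 -2.25  0.96]
```

```bash

python3 -m inch '[[[0,0,-0.0005],[0,0,0],1],[[0,0,-0.001],[0,0,0],1]]' >/dev/null; python3 chk.py 7 &&
python3 -m inch '[[[0,0,-0.0005],[0,0,0],1]]' >/dev/null; python3 chk.py 6.5 && 
python3 -m inch '[[[0,0,-0.0005],[0,0,0],1]]' >/dev/null; python3 chk.py 5.8 && 
python3 -m inch '[[[0,0,-0.0005],[0,0,0],1]]' >/dev/null; python3 chk.py 5.8
```

```text
t 10.47 pos [-1.4582e+02  1.2000e-01  5.5710e+01] F [-4.97 -3.58  0.66]
t 10.55 pos [-1.4545e+02  1.1000e-01  5.5730e+01] F [-6.5  -2.58  0.93]
t 10.55 pos [-1.4545e+02  1.1000e-01  5.5730e+01] F [-6.5  -2.58  0.93]
t 10.55 pos [-1.4545e+02  1.1000e-01  5.5730e+01] F [-6.5  -2.58  0.93]
```

```bash
for i in 1 2 3 4 5; do python3 -m inch '[[[0,0,0],[0,0,0],1]]' >/dev/null; python3 chk.py 99; done
```

```text
t 10.63 pos [-1.4543e+02  1.1000e-01  5.5730e+01] F [-4.17 -1.57  0.08]
t 10.72 pos [-1.4544e+02  1.2000e-01  5.5720e+01] F [-4.   -2.39  1.39]
t 10.8 pos [-1.4544e+02  1.3000e-01  5.5720e+01] F [-4.38 -3.24  1.39]
t 10.88 pos [-1.4544e+02  1.3000e-01  5.5710e+01] F [-4.59 -1.72  0.8 ]
t 10.97 pos [-1.4542e+02  1.3000e-01  5.5720e+01] F [-5.25 -3.    0.02]
```

```bash
python3 -m inch '[[[0,0,-0.0005],[0,0,0],1],[[0,0,-0.001],[0,0,0],1]]' >/dev/null; python3 chk.py 99; for i in 1 2 3 4 5 6; do python3 -m inch '[[[0,0,0],[0,0,0],1]]' >/dev/null; python3 chk.py 99; done
```

```text
t 11.13 pos [-1.4478e+02  1.4000e-01  5.5700e+01] F [-6.81 -2.34  1.1 ]
t 11.22 pos [-1.4474e+02  1.3000e-01  5.5720e+01] F [-5.87 -2.58  1.46]
t 11.3 pos [-1.4473e+02  1.3000e-01  5.5720e+01] F [-4.75 -2.98  1.95]
t 11.38 pos [-1.4474e+02  1.1000e-01  5.5720e+01] F [-5.81 -2.78  0.89]
t 11.47 pos [-1.4474e+02  1.3000e-01  5.5710e+01] F [-5.86 -3.13  1.46]
t 11.55 pos [-1.4474e+02  1.4000e-01  5.5710e+01] F [-5.83 -2.69  0.95]
t 11.63 pos [-1.4474e+02  1.2000e-01  5.5720e+01] F [-5.38 -3.31  1.02]
```

```bash
python3 -m inch '[[[0,0,-0.0004],[0,0,0],1],[[0,0,-0.0004],[0,0,0],1]]' >/dev/null; python3 chk.py 99; for i in 1 2 3 ; do python3 -m inch '[[[0,0,0],[0,0,0],1]]' >/dev/null; python3 chk.py 99; done
python3 -m inch '[[[0,0,0.001],[0,0,0],1],[[0,0,0.01],[0,0,0],1],[[0,0,0.025],[0,0,0],1],[[0,0,0.025],[0,0,0],1],[[0,0,0.025],[0,0,0],1]]'; python3 st.py; python3 -c "
from h import *
print(move([-.165,0,.2],Rt(-1,'y')),move([.05,0,.2],Rt(-1,'y')))
f=grab_frame('wrist'); cv2.imwrite('pics/w2.png',f['frame'][:,:,::-1])"
```

```text
t 11.8 pos [-1.4447e+02  1.4000e-01  5.5710e+01] F [-6.18 -3.03  1.26]
t 11.88 pos [-1.4446e+02  1.3000e-01  5.5710e+01] F [-6.37 -2.75  1.31]
t 11.97 pos [-1.4446e+02  1.3000e-01  5.5700e+01] F [-6.73 -3.39  1.01]
t 12.05 pos [-1.4448e+02  1.2000e-01  5.5720e+01] F [-5.8  -2.1   1.72]
time_s: 12.47
eef_pos: [0.4668, -0.0664, 0.0556]
eef_rot: [-0.575, -0.412, 0.575, -0.411]
ft_force: [-0.2, 0.0, -0.8]
width: 0.0001
t 12.4667 pos [-164.54    0.46   55.61] F [-0.05  0.21 -0.84]
(array([-0.1805,  0.0004,  0.0005]), array([-0.0001, -0.    ,  0.0003])) (array([-0.1805,  0.0003, -0.2682]), array([-0.0001, -0.    ,  0.0003]))
```

View pics/w2.png

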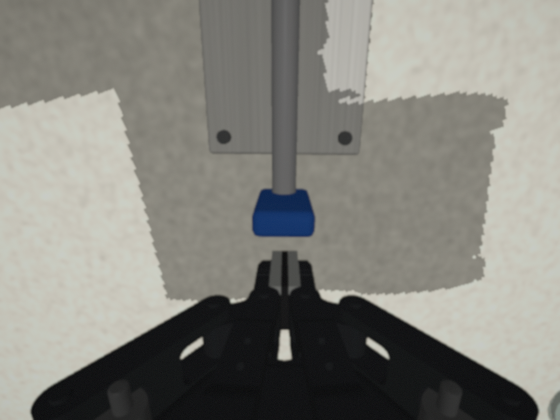

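Handle (212, 284) stands clear of the fingers; it stayed in place. Now to the lever's far side.

```bash
python3 -m inch '[[[-0.05,0,0.004],[0,0,0],1],[[-0.1,0,0.004],[0,0,0],1],[[-0.15,0,0.004],[0,0,0],1],[[-0.2,0,0.004],[0,0,0],1],[[-0.23,0,0.004],[0,0,0],1]]'; python3 -m inch '[[[0,0,-0.05],[0,0,0],1],[[0,0,-0.1],[0,0,0],1],[[0,0,-0.15],[0,0,0],1],[[0,0,-0.2],[0,0,0],1],[[0,0,-0.25],[0,0,0],1]]';python3 -c "
from h import *
print(w2b(read_state()['eef_pos']),move([.05,0,.24],Rt(-1,'y')))
f=grab_frame('wrist'); cv2.imwrite('pics/w3.png',f['frame'][:,:,::-1])
f=grab_frame('scene'); cv2.imwrite('pics/s3.png',cv2.resize(f['frame'][120:260,200:400],None,fx=4,fy=4,interpolation=cv2.INTER_CUBIC)[:,:,::-1])"
```

```text
time_s: 12.93
eef_pos: [0.4668, -0.0689, 0.2437]
eef_rot: [0.576, 0.411, -0.574, 0.413]
ft_force: [0.4, -0.1, -0.0]
width: 0.0002
time_s: 13.35
eef_pos: [0.5303, 0.1227, 0.2398]
eef_rot: [-0.575, -0.412, 0.575, -0.412]
ft_force: [-0.0, -1.1, 0.2]
width: -0.0003
[0.03490482 0.00107638 0.23975607] (array([-0.0003,  0.0014, -0.0189]), array([ 0.0003, -0.    ,  0.0001]))
```

View pics/s3.png

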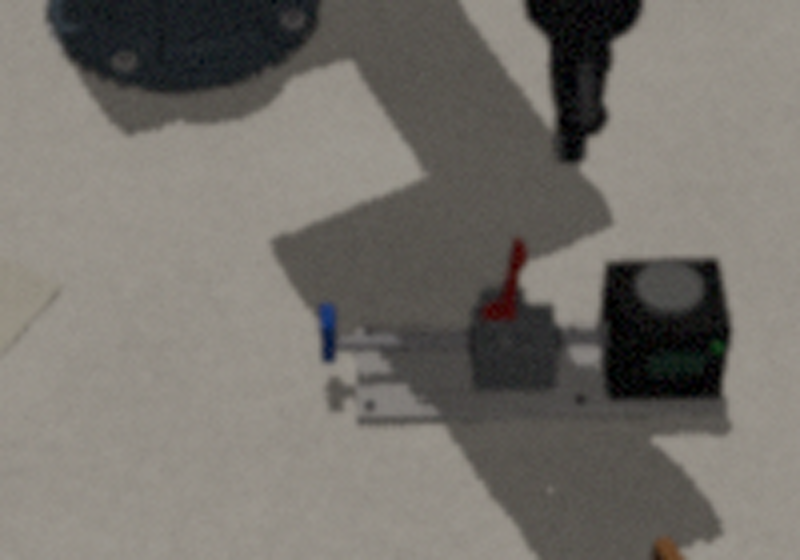

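Scene: lever still upright at zoom (518, 243), fingertips beyond it at (570, 155). Going down on the housing side.

```bash
python3 -m inch '[[[0,0.001,-0.012],[0,0,0],1],[[0,0.001,-0.022],[0,0,0],1],[[0.04,0.001,-0.022],[0,0,0],1],[[0.085,0.001,-0.022],[0,0,0],1],[[0.085,0.001,-0.022],[0,0,0],1]]'; python3 st.py; python3 -m inch '[[[0.03,0,0],[0,0,0],1],[[0.05,0,0],[0,0,0],1],[[0.05,0,0],[0,0,0],1]]'; python3 st.py
```

```text
time_s: 13.87
eef_pos: [0.5338, 0.1357, 0.1664]
eef_rot: [-0.572, -0.413, 0.578, -0.41]
ft_force: [-0.9, -0.8, -1.3]
width: -0.0002
t 13.8667 pos [ 48.37   1.93 166.37] F [-1.08  0.58 -1.26]
time_s: 14.12
eef_pos: [0.5358, 0.136, 0.1304]
eef_rot: [-0.574, -0.412, 0.576, -0.411]
ft_force: [-0.4, -0.3, -1.3]
width: 0.0004
t 14.1167 pos [ 49.25   0.16 130.42] F [-0.45  0.24 -1.34]
```

```bash
python3 -m inch '[[[-0.002,0,0.01],[0,0,0],1],[[-0.005,0,0.019],[0,0,0],1],[[-0.008,0,0.028],[0,0,0],1],[[-0.011,0,0.036],[0,0,0],1],[[-0.013,0,0.043],[0,0,0],1]]'; python3 st.py; python3 -m inch '[[[0,0,0.005],[0,0,0],1],[[0,0,0.01],[0,0,0],1],[[0,0,0.015],[0,0,0],1],[[-0.001,0,0.02],[0,0,0],1]]'; python3 st.py
```

```text
time_s: 14.53
eef_pos: [0.5258, 0.1032, 0.1434]
eef_rot: [0.575, 0.412, -0.574, 0.412]
ft_force: [0.0, 1.1, 0.1]
width: -0.0
t 14.5333 pos [ 14.99  -0.97 143.42] F [1.06 0.32 0.11]
time_s: 14.87
eef_pos: [0.5203, 0.0886, 0.1428]
eef_rot: [-0.575, -0.412, 0.575, -0.412]
ft_force: [-0.4, 2.1, -0.5]
width: -0.0004
t 14.8667 pos [ -0.58  -0.45 142.76] F [ 1.82  1.07 -0.52]
```

```bash
python3 -m inch '[[[0.0015,0,0.004],[0,0,0],1],[[0.003,0,0.009],[0,0,0],1],[[0.0055,0,0.014],[0,0,0],1],[[0.008,0,0.0185],[0,0,0],1],[[0.0105,0,0.023],[0,0,0],1]]'; python3 st.py
```

```text
time_s: 15.28
eef_pos: [0.5148, 0.0713, 0.1346]
eef_rot: [0.575, 0.412, -0.574, 0.412]
ft_force: [-0.0, 2.3, 6.2]
width: -0.0
t 15.2833 pos [-18.78  -0.79 134.58] F [2.16 0.76 6.18]
```

```bash
python3 -m inch '[[[0.0025,0,0.004],[0,0,0],1],[[0.0055,0,0.008],[0,0,0],1],[[0.0085,0,0.012],[0,0,0],1],[[0.0115,0,0.0155],[0,0,0],1],[[0.0145,0,0.019],[0,0,0],1]]'; python3 st.py;  python3 -m inch '[[[0.003,0,0.0025],[0,0,0],1],[[0.006,0,0.005],[0,0,0],1],[[0.009,0,0.0075],[0,0,0],1],[[0.0122,0,0.0096],[0,0,0],1]]'; python3 st.py
```

```text
time_s: 15.7
eef_pos: [0.5099, 0.0569, 0.1229]
eef_rot: [0.575, 0.412, -0.574, 0.412]
ft_force: [0.6, 2.9, 3.8]
width: -0.0002
t 15.7 pos [-34.01  -0.75 122.94] F [2.94 0.37 3.76]
time_s: 16.03
eef_pos: [0.5073, 0.0495, 0.113]
eef_rot: [0.575, 0.412, -0.575, 0.412]
ft_force: [0.2, 0.3, 3.7]
width: -0.0
t 16.0333 pos [-41.77  -0.66 113.  ] F [ 0.39 -0.1   3.66]
```

Continue to (-46,105), (-50,93), then gently to about 85 mm.

```bash
python3 -m inch '[[[0.0025,0,0.0015],[0,0,0],1],[[0.005,0,0.003],[0,0,0],1],[[0.0075,0,0.0045],[0,0,0],1],[[0.01,0,0.0053],[0,0,0],1]]'; python3 st.py;  python3 -m inch '[[[0.004,0,0.0015],[0,0,0],1],[[0.0075,0,0.003],[0,0,0],1],[[0.011,0,0.004],[0,0,0],1],[[0.0145,0,0.005],[0,0,0],1],[[0.0145,0,0.005],[0,0,0],1]]'; python3 st.py
```

```text
time_s: 16.37
eef_pos: [0.5058, 0.0456, 0.1048]
eef_rot: [-0.575, -0.412, 0.575, -0.412]
ft_force: [0.2, -0.3, 1.8]
width: -0.0
t 16.3667 pos [-45.97  -0.51 104.83] F [-0.19 -0.27  1.75]
time_s: 16.78
eef_pos: [0.5042, 0.0419, 0.0928]
eef_rot: [-0.574, -0.412, 0.575, -0.412]
ft_force: [-0.5, -0.7, 0.5]
width: -0.0002
t 16.7833 pos [-50.01  -0.16  92.81] F [-0.8   0.3   0.54]
```

```bash
cat > chz.py <<'E'
from h import *
import sys
s=read_state(); F=vb(s["ft_force"]); print("t",round(s["time_s"],2),"pos",np.round(w2b(s["eef_pos"])*1000,2),"F",np.round(F,2))
sys.exit(0 if F[2]<float(sys.argv[1]) else 1)
E
python3 -m inch '[[[0.0018,0,0],[0,0,0],1],[[0.0036,0,0],[0,0,0],1],[[0.0054,0,0],[0,0,0],1],[[0.0072,0,0],[0,0,0],1],[[0.008,0,0],[0,0,0],1]]'>/dev/null; python3 chz.py 6 && python3 -m inch '[[[0.001,0,0],[0,0,0],1],[[0.002,0,0],[0,0,0],1]]'>/dev/null; python3 chz.py 6 && python3 -m inch '[[[0.001,0,0],[0,0,0],1],[[0.001,0,0],[0,0,0],1]]'>/dev/null; python3 chz.py 6 && python3 -m inch '[[[0.001,0,0],[0,0,0],1],[[0.001,0,0],[0,0,0],1]]'>/dev/null; python3 chz.py 6
```

```text
t 17.2 pos [-49.74  -0.52  86.95] F [-0.55 -0.28 -0.37]
t 17.37 pos [-49.72  -0.62  85.51] F [-0.03 -0.   -1.35]
t 17.53 pos [-49.76  -0.53  84.63] F [-0.01 -0.72 -0.22]
t 17.7 pos [-49.7   -0.71  84.33] F [0.26 1.73 5.75]
```

```bash
python3 -m inch '[[[0.0006,0,0],[0,0,0],1],[[0.0006,0,0],[0,0,0],1],[[0.0006,0,0],[0,0,0],1]]'>/dev/null; python3 chz.py 9 && python3 -m inch '[[[0.0006,0,0],[0,0,0],1],[[0.0006,0,0],[0,0,0],1]]'>/dev/null; python3 chz.py 9
python3 -m inch '[[[-0.005,0,0],[0,0,0],1],[[-0.04,0,0],[0,0,0],1],[[-0.09,0,0],[0,0,0],1],[[-0.14,0,0],[0,0,0],1],[[-0.18,0,0],[0,0,0],1]]'; python3 -m inch '[[[-0.03,0,0.05],[0,0,0],1],[[-0.06,0,0.1],[0,0,0],1],[[-0.06,0,0.12],[0,0,0],1],[[-0.06,0,0.12],[0,0,0],1]]'; python3 st.py; python3 -c "
from h import *
f=grab_frame('wrist'); cv2.imwrite('pics/w4.png',f['frame'][:,:,::-1])
for a in (0,.1,.2): print(a,proj(f,b2w([-.078*np.cos(a),0,.066+.078*np.sin(a)])))
print([(np.round(a['centre'],1),a['conf']) for a in tip_of('wrist','lever_end')], [(np.round(a['centre'],1),a['conf']) for a in tip_of('wrist','handle')])
for x in (-.134,-.128,-.122): print(x,proj(f,b2w([x,0,.075])))
f=grab_frame('scene'); cv2.imwrite('pics/s4.png',cv2.resize(f['frame'][120:260,200:400],None,fx=4,fy=4,interpolation=cv2.INTER_CUBIC)[:,:,::-1])"
```

```text
t 17.95 pos [-49.71  -0.81  84.23] F [-2.46  2.89 11.19]
t 17.95 pos [-49.71  -0.81  84.23] F [-2.46  2.89 11.19]
time_s: 18.37
eef_pos: [0.5048, 0.042, 0.2304]
eef_rot: [0.575, 0.412, -0.574, 0.412]
ft_force: [1.9, -0.7, -0.2]
width: -0.0001
time_s: 18.7
eef_pos: [0.4734, -0.0519, 0.2775]
eef_rot: [0.576, 0.41, -0.575, 0.412]
ft_force: [-0.1, 0.5, -0.4]
width: 0.0001
t 18.7 pos [-148.75   -1.21  277.53] F [ 0.41  0.28 -0.37]
0 [282.89485992 122.55763201]
0.1 [282.88720511 122.37152064]
0.2 [282.8771628  121.41803099]
[(array([118.3, 280.3]), 0.68)] [(array([166.7, 282.4]), 0.86), (array([276.4, 444.7]), 0.24)]
-0.134 [283.02684007 173.47870033]
-0.128 [283.0125666  168.29694698]
-0.122 [282.9981339  163.05738954]
```

View pics/w4.png

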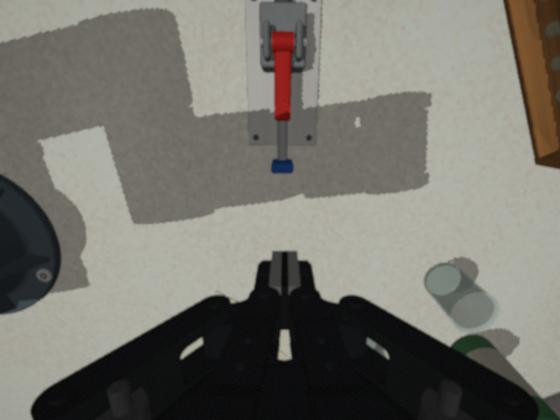

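View pics/s4.png

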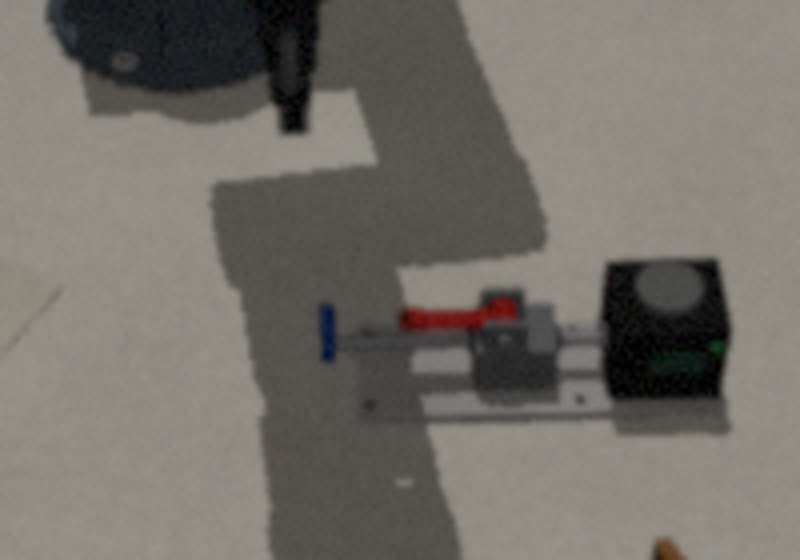

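The lever lies level in the scene (zoom 400–515, row 315) and the wrist view (end at row 118). The handle, at zoom (327, 333), has not moved since before the lever was closed. The robot is clear.

```bash
python3 -m inch '[[[0,0,0],[0,0,0],1],[[0,0,0],[0,0,0],1]]'; python3 -c "
from workcell import *
print(sign_off())"
```

```text
time_s: 19.07
eef_pos: [0.4739, -0.0482, 0.275]
eef_rot: [-0.574, -0.413, 0.575, -0.412]
ft_force: [-0.4, -0.2, 0.4]
width: -0.0002
the job is handed in; nothing more can be done
None
```

The probe is pressed lightly against the hidden glass and locked with the lever fully down. I handed the job in at about 19 s of the 54 s allowed; no verdict was reported.

**Probe:** I pushed the handle from behind with closed fingers. Past contact the push force rose by about 1.5 N per mm, matching the glass spring. It settled at about 6 to 6.3 N; less the roughly 3.3 N drag, that leaves just under 3 N on the glass. The highest single reading was 6.8 N total.

**Lever:** I swung it over from the housing side. The readings taken between moves reached about 6.5 N while closing. A gentle check press at the end met the stop at its expected closed height and peaked at about 11 N.

**Last checks:**
- The wrist and scene pictures show the lever lying level.
- In the scene picture the handle is where it was before locking. In the wrist picture it is within about 2 mm of where I left it.
- The gripper is well clear and nothing else was touched.

**Disagreements:**
- The detectors were off by up to about 1 cm on the bench parts in the first pictures, and one of them mistook a beaker for the probe. I used a fit to the bench corners and the close wrist view instead.
- A sideways force of 2 to 3.5 N appeared during most of the push, which I put down to friction from a slight misalignment. It makes the exact drag, and so the glass force, uncertain by about 0.5 N.

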